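# Push the roaster over the hob rim onto its cooking zone

## Robot

A 6-joint arm with a two-finger parallel gripper is mounted at the origin on the work surface. World frame = base frame: x ahead of the robot, y to its left, z up, the work surface at z = 0. Lengths are in mm, angles in rad, forces in N, time in s.
With the tool pointing down it reaches from about 400 to 825 mm from the base axis. Payload 7 kg.
Tool frame: the origin (TCP) lies at the very end of the fingers, on their centre line; the grasp point (between the pads) lies 19 mm behind it; z points along the fingers, y is the direction in which the jaws open and shut (so a half turn about z gives the same grasp; the last joint's range is limited). The gripper opens to 88 mm and grips with 3 to 60 N. Pads are 19 mm wide; open, the fingers measure 130 mm over their backs; the gripper's body (78 mm by 193 mm) begins 47 mm behind the grasp point.
Start: joints at [1.576, 0.359, 0.012, 0, -1.224, -0.288], TCP at [188.365, 648.162, 226.561] pointing down, gripper open.
Joint ranges: [-3.07, 3.07], [-1.43, 2.12], [-1.02, 1.25], [-3.03, 1.67], [-3.05, -0], [-3.03, 3.03]. Speed limits (rad/s): [2.39, 2.39, 3.01, 3.14, 3.14, 3.14].

## Interface

Orientations are given as a unit quaternion [x, y, z, w].
In Python, from plant import bot gives the robot as it stands. Calls block until the motion is done:
- bot.move_ptp(position, orientation): joint-space move of the TCP to a pose.
- bot.line_to(position, velocity=150, ori=None): straight line of the TCP; ori=None keeps the orientation; velocity is the mean speed in mm/s.
- bot.move_joints(angles): joint-space move.
- bot.move_gripper(opening, force=None): finger opening in mm; force is the grip in N (None keeps the last); returns when the fingers have stopped.
- bot.pause(seconds).
- bot.solve_ik(position, orientation): joint angles nearest the present ones, or None.
- bot.read_state(): the state.
- bot.camera(name): name is "side" or "top" or "wrist"; returns the picture (400x640x3 uint8, red, green, blue); there is no depth.
- bot.get_calibration(name): a dict with "fx", "fy", "cx", "cy" (pixels), "view" (4x4, takes a point from world to camera coordinates); the wrist camera has in their place "T_tool_cam" (4x4, takes a point from camera to tool coordinates, whose origin is the TCP and whose axes are the flange's). Camera axes: x right, y up, looking along -z (the intrinsics and any distortion apply to the point x, -y, -z); pixel columns grow to the right and rows downward; lengths in mm; the calibration is good to about 2 mm. A picture is of the moment at which its call begins: read the wrist's pose just before it. get_calibration takes no time and is no camera call.
A pose or a line that the arm cannot do raises bot.Unreachable and nothing moves.
- bot.close_job(): hands the job in, once; it reports no verdict.
The state is a dict: "t": time; "joint_pos": joint angles; "qvel": joint speeds; "tau": joint torques, N m; "tcp_pos": TCP position; "eef_rot": TCP orientation; "contact_force": force on the tool from outside, world axes, zero at the start; "moment": the same for the moment, N m; "width": finger opening in mm.
Only numpy, scipy, OpenCV 4.12 (cv2) and the standard library are available. Lean on these libraries where they do the work, as an engineer would, in place of code of your own. Each camera call takes 0.05 s, during which the arm holds its last target. There are 200 camera calls.

## Task

The large rectangular roaster with the flat ribbed lid stands on the worktop beside the built-in hob. Push it, without lifting it, over the hob's raised steel rim so that it stands centred inside the rectangular cooking-zone outline and square to it. Leave the round casserole and the frying pan where they are.

Things in the scene. Friction and masses are not known exactly. Their poses are not given: they have to be found in the camera images.
- roaster_mid (a point): Centre of the large roaster: closed aluminium box pan with flat ribbed lid, plain upright sides, no handles, 140 (its x) by 180 (its y) by 65 mm high, about 0.65 kg, loose; this point is half-way up. Too wide to grasp. It stands left or right of the hob (+y or -y), a 140 mm end facing the hob's long edge within about 8 degrees. A smaller one of the same look (90 x 130 x 50 mm) is a bystander.
- zone (a point): Centre, on the glass, of the hob's cooking zone nearer the robot: pale outline 180 (x) by 220 (y) mm. Fixed hob, same axes, 510 (x) by 300 (y) mm, its centre 105 mm along +x from here. Its steel rim is outside a 25 mm wide ramp from the worktop up to a crest 8 mm high, 6 mm wide; inside, the level black glass is 5 mm above the worktop and 238 mm across in y.
- casserole_mid (a point): Centre of the round lidded aluminium casserole, 151 mm across (190 mm over its two side loops), 85 mm high to the top of its black knob; this point is 30 mm above its underside. Loose bystander on the worktop, on the other side of the hob from the roaster; not to be moved.
- frying_pan: Open aluminium frying pan, 180 mm across the rim, 40 mm high, black handle along its +x reaching 218 mm from the centre, 58 mm above its underside; origin at the centre of its underside. Loose bystander on the hob's round zone, farther from the robot, 225 mm along the zone's +x; not to be moved.

How it is judged:
By the outcome, as a careful person would: the job done as asked, in the order asked, and still so for the second after the job is handed in, with the robot touching nothing.
It also fails if it takes over 43 s, if anything falls off the work surface, if the arm or the gripper's body presses on something with over 40 N, if the wrist force passes 120 N, or if a joint passes its speed limit or range.

## Working session

There is one attempt and no reset: what is moved stays moved. The work goes in short steps, each a Python script; the robot and the scene stay as the last script left them, time stands still between calls to the robot, and variables do not carry over. Pictures are saved under pics/ and viewed, about 8 in all and at most 12, crops included, and the job is handed in when it is done.

```bash
ls; mkdir -p pics; python3 - <<'E'
from plant import bot
import cv2,numpy as np
np.set_printoptions(precision=4,suppress=True)
for n in("top","side"):
    cv2.imwrite(f"pics/{n}0.png",bot.camera(n)[:,:,::-1]); print(n,bot.get_calibration(n))
s=bot.read_state();print(s)
E
```

```text
pics
top {'fx': 440.19745107338736, 'fy': 440.19745107338736, 'cx': 322.8523632031856, 'cy': 192.83790604823503, 'view': array([[   0.0223,   -0.9997,   -0.0022,  -12.3699],
       [   0.9816,    0.0215,    0.1898, -634.1324],
       [  -0.1897,   -0.0064,    0.9818, -996.843 ],
       [   0.    ,    0.    ,    0.    ,    1.    ]])}
side {'fx': 364.58530325277246, 'fy': 364.58530325277246, 'cx': 320.17015006610245, 'cy': 197.6245526677814, 'view': array([[  -0.9969,   -0.0773,    0.0137,  620.3719],
       [   0.0627,   -0.6799,    0.7307,  -80.7245],
       [  -0.0472,    0.7293,    0.6826, -962.1   ],
       [   0.    ,    0.    ,    0.    ,    1.    ]])}
{'t': 0.1, 'joint_pos': array([ 1.5761,  0.3593,  0.0112, -0.0003, -1.2241, -0.2881]), 'qvel': array([-0.0003, -0.002 ,  0.0009,  0.0005,  0.0006,  0.0004]), 'tau': array([ -0.0009, -58.4162,  29.3754,   7.0152,   0.0102,  -0.    ]), 'tcp_pos': array([188.2394, 647.7646, 225.7087]), 'eef_rot': array([ 0.99  , -0.141 , -0.    ,  0.0008]), 'contact_force': array([-0.1681,  0.4249,  0.5249]), 'moment': array([ 0.0057,  0.0078, -0.0222]), 'width': 87.64552179637559}
```

View pics/top0.png

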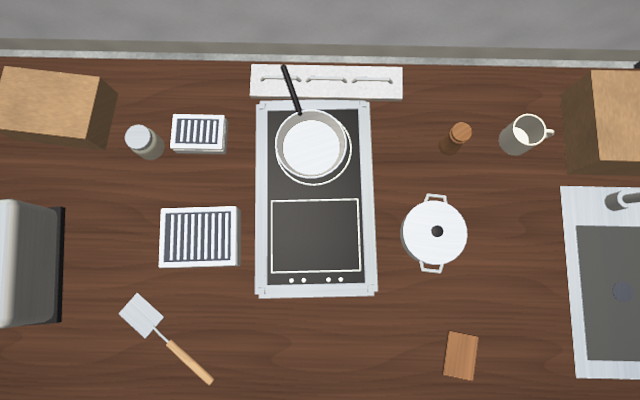

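View pics/side0.png

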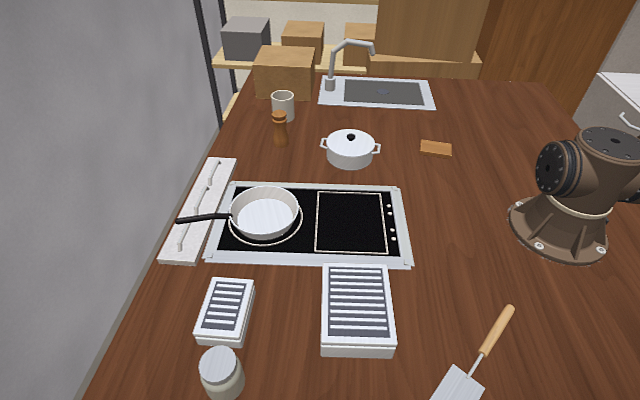

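Roaster is at +y (image left of the hob, lid about (160–239, 207–268) in top view); zone outline about (271–360, 199–272); casserole at -y, pan behind. I'll measure from enlarged crops.

```bash
cat > h.py <<'E'
from plant import bot
import cv2,numpy as np
np.set_printoptions(precision=2,suppress=True)
def back(c,uv,z,V=None):
    V=c['view'] if V is None else V
    R,t=V[:3,:3],V[:3,3]; uv=np.atleast_2d(uv).astype(float); o=-R.T@t
    d=np.c_[(uv[:,0]-c['cx'])/c['fx'],-(uv[:,1]-c['cy'])/c['fy'],-np.ones(len(uv))]@R
    return o+d*((z-o[2])/d[:,2])[:,None]
def wristV(s,c):
    from scipy.spatial.transform import Rotation as Ro
    T=np.eye(4);T[:3,:3]=Ro.from_quat(s['eef_rot']).as_matrix();T[:3,3]=s['tcp_pos']
    return np.linalg.inv(T@c['T_tool_cam'])
def save(n,im): cv2.imwrite(f"pics/{n}.png",im[:,:,::-1])
E
python3 - <<'E'
from h import *
c=bot.get_calibration('top')
print(back(c,[(271,200),(358,199),(360,271),(272,272)],5), back(c,[(160,208),(237,206),(239,264),(160,266)],65))
print(bot.get_calibration('wrist'))
im=cv2.imread('pics/top0.png')[190:290,140:380]
cv2.imwrite('pics/top0c.png',cv2.resize(im[:, :],None,fx=3.3,fy=3.3,interpolation=cv2.INTER_CUBIC))
E
```

```text
[[623.75 132.44   5.  ]
 [631.12 -87.05   5.  ]
 [452.25 -93.22   5.  ]
 [445.05 122.01   5.  ]] [[588.23 388.08  65.  ]
 [597.06 205.16  65.  ]
 [460.98 192.44  65.  ]
 [452.33 375.48  65.  ]]
{'fx': 276.23441836267835, 'fy': 276.23441836267835, 'cx': 313.7661044655399, 'cy': 196.6082327165932, 'T_tool_cam': array([[  -0.  ,    0.96,    0.29,   78.08],
       [   1.  ,    0.  ,    0.  ,    0.08],
       [   0.  ,    0.29,   -0.96, -157.15],
       [   0.  ,    0.  ,    0.  ,    1.  ]])}
```

View pics/top0c.png

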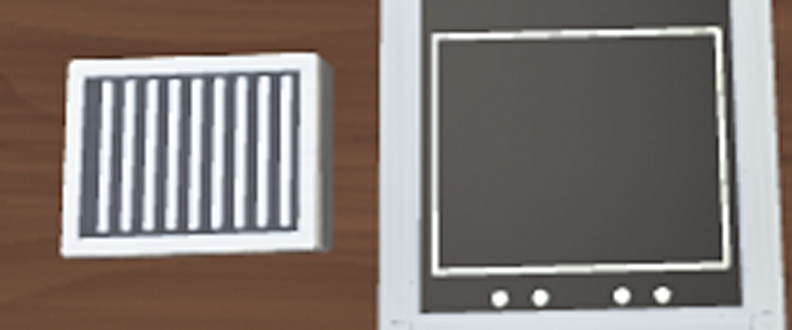

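```bash
python3 - <<'E'
from h import *
bot.move_ptp([550,150,300],[1,0,0,0]); s=bot.read_state(); im=bot.camera('wrist'); save('w1',im)
np.savez('w1.npz',im=im,p=s['tcp_pos'],q=s['eef_rot']); print(s['t'],s['tcp_pos'],s['eef_rot'],s['joint_pos'])
E
```

```text
2.3167 [549.9  150.69 299.81] [ 1.  0. -0.  0.] [ 0.61  0.15 -0.11 -0.   -1.32  0.96]
```

View pics/w1.png

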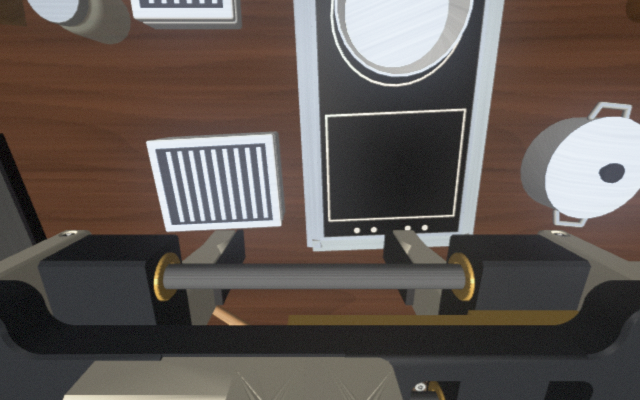

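```bash
cat >> h.py <<'E'
from scipy.optimize import least_squares
def fit(views,L,W,z):
    """views: list of (c,V,uv TL,TR,BR,BL) ; corners order (+x+y),(+x-y),(-x-y),(-x+y)"""
    B=np.array([[L,W],[L,-W],[-L,-W],[-L,W]])/2
    def res(p):
        R=np.array([[np.cos(p[2]),-np.sin(p[2])],[np.sin(p[2]),np.cos(p[2])]])
        P=np.c_[B@R.T+p[:2],np.full(4,z)]; out=[]
        for c,V,uv in views:
            q=P@V[:3,:3].T+V[:3,3]
            out.append(np.c_[c['cx']+c['fx']*q[:,0]/-q[:,2],c['cy']-c['fy']*q[:,1]/-q[:,2]]-uv)
        return np.concatenate(out).ravel()
    r=least_squares(res,[530,150,0]); return r.x[0],r.x[1],np.degrees(r.x[2]),r.fun.reshape(-1,2).round(1).tolist()
def sub(im,uv,w=4):
    g=cv2.cvtColor(im,cv2.COLOR_RGB2GRAY)
    return cv2.cornerSubPix(g,np.array(uv,np.float32)[:,None],(w,w),(-1,-1),(3,50,.01))[:,0]
E
python3 - <<'E'
from h import *
d=np.load('w1.npz');ct=bot.get_calibration('top');cw=bot.get_calibration('wrist')
Vw=wristV(dict(eef_rot=d['q'],tcp_pos=d['p']),cw); T=cv2.imread('pics/top0.png')[:,:,::-1].copy()
lw=sub(d['im'],[(147,141),(276,132),(283,225),(165,232)]);lt=sub(T,[(161.5,208.2),(236.4,206.1),(236.1,265.2),(158.8,267.6)],3)
zw=sub(d['im'],[(326,117),(466,109),(460,214),(329,221)]);zt=sub(T,[(271.5,200.6),(358.2,199.1),(360.6,270.3),(271.5,272.1)],3)
for n,a,b,A in(('lid',lw,lt,(140,180,65)),('zone',zw,zt,(180,220,5))):
    print(n,a,b)
    print('w',fit([(cw,Vw,a)],*A));print('t',fit([(ct,ct['view'],b)],*A));print('both',fit([(cw,Vw,a),(ct,ct['view'],b)],*A)[:3])
E
```

```text
Traceback (most recent call last):
  File "h.py", line 28, in sub
    return cv2.cornerSubPix(g,np.array(uv,np.float32)[:,None],(w,w),(-1,-1),(3,50,.01))[:,0]
           ~~~~~~~~~~~~~~~~^^^^^^^^^^^^^^^^^^^^^^^^^^^^^^^^^^^^^^^^^^^^^^^^^^^^^^^^^^^^
cv2.error: OpenCV(4.12.0) :-1: error: (-5:Bad argument) in function 'cornerSubPix'
> Overload resolution failed:
>  - Layout of the output array corners is incompatible with cv::Mat
>  - Expected Ptr<cv::UMat> for argument 'corners'
```

```bash
sed -i 's/np.array(uv,np.float32)\[:,None\]/np.array(uv,np.float32).reshape(-1,1,2).copy()/' h.py
cat > m.py <<'E'
from h import *
d=np.load('w1.npz');ct=bot.get_calibration('top');cw=bot.get_calibration('wrist')
Vw=wristV(dict(eef_rot=d['q'],tcp_pos=d['p']),cw); T=cv2.imread('pics/top0.png')[:,:,::-1].copy()
lw=sub(d['im'],[(147,141),(276,132),(283,225),(165,232)]);lt=sub(T,[(161.5,208.2),(236.4,206.1),(236.1,265.2),(158.8,267.6)],3)
zw=sub(d['im'],[(326,117),(466,109),(460,214),(329,221)]);zt=sub(T,[(271.5,200.6),(358.2,199.1),(360.6,270.3),(271.5,272.1)],3)
for n,a,b,A in(('lid',lw,lt,(140,180,65)),('zone',zw,zt,(180,220,5))):
    print(n,a.tolist(),b.tolist())
    print('w',fit([(cw,Vw,a)],*A));print('t',fit([(ct,ct['view'],b)],*A));print('both',fit([(cw,Vw,a),(ct,ct['view'],b)],*A)[:3])
E
python3 m.py
```

```text
lid [[145.59573364257812, 140.85842895507812], [276.0, 132.0], [280.8494567871094, 225.43409729003906], [166.24826049804688, 231.5618896484375]] [[160.9616241455078, 207.81723022460938], [235.3842315673828, 205.6808319091797], [235.58291625976562, 264.8504333496094], [158.0531005859375, 266.8691101074219]]
w (np.float64(527.2185387917318), np.float64(292.33260708111754), np.float64(2.8928259110786363), [[0.1, -1.4], [-1.8, 0.7], [1.8, 0.7], [0.1, 0.1]])
t (np.float64(523.933724689748), np.float64(293.7320489525548), np.float64(2.9095275746638567), [[-0.5, -0.2], [0.7, -0.3], [-0.0, 0.1], [-0.1, 0.3]])
both (np.float64(526.2281676500223), np.float64(292.8288413569008), np.float64(2.8958754040453862))
zone [[324.8853454589844, 114.85929107666016], [465.5199890136719, 108.51154327392578], [460.0, 214.0], [328.359130859375, 220.52243041992188]] [[271.5, 200.60000610351562], [358.9389953613281, 199.55078125], [360.6000061035156, 270.29998779296875], [270.16754150390625, 272.1625671386719]]
w (np.float64(541.1040846392077), np.float64(17.85756714834176), np.float64(3.3898757999099645), [[0.5, 0.3], [1.2, -2.1], [-3.7, 0.8], [1.9, 1.2]])
t (np.float64(537.7219968697094), np.float64(18.398575822391138), np.float64(1.9700133242542432), [[-0.1, -0.6], [-0.4, -0.7], [-0.0, 1.0], [0.5, 0.2]])
both (np.float64(540.0848146315944), np.float64(17.982253451474424), np.float64(2.954911513293897))
```

```bash
cat >> h.py <<'E'
def outline(im,c,V,corners,z=5,hw=4):
    """sub-pixel bright-line fit of each side, returns refined pixel corners"""
    g=cv2.cvtColor(im,cv2.COLOR_RGB2GRAY).astype(np.float32); L=[]
    for i in range(4):
        a,b=np.array(corners[i],float),np.array(corners[(i+1)%4],float); t=(b-a)/np.linalg.norm(b-a); n=np.array([-t[1],t[0]]); k=np.arange(-hw,hw+.1,.25)
        pts=[]
        for f in np.linspace(.12,.88,50):
            P=(a+f*(b-a)+k[:,None]*n).astype(np.float32)
            v=cv2.remap(g,P[:,0].reshape(1,-1),P[:,1].reshape(1,-1),1)[0]; w=np.clip(v-np.median(v)-25,0,None)
            if w.sum()>0: pts.append((P*w[:,None]).sum(0)/w.sum())
        L.append(cv2.fitLine(np.array(pts,np.float32),cv2.DIST_HUBER,0,.01,.01).ravel())
    out=[]
    for i in range(4):
        p,q=L[i-1],L[i]; s=np.linalg.solve(np.c_[p[:2],-q[:2]],q[2:]-p[2:]); out.append(p[2:]+s[0]*p[:2])
    return np.array(out)
E
cat > m2.py <<'E'
from h import *
d=np.load('w1.npz');ct=bot.get_calibration('top');cw=bot.get_calibration('wrist')
Vw=wristV(dict(eef_rot=d['q'],tcp_pos=d['p']),cw); T=cv2.imread('pics/top0.png')[:,:,::-1].copy()
for c,V,im,k in((cw,Vw,d['im'],[(326,117),(466,109),(460,214),(329,221)]),(ct,ct['view'],T,[(271.5,200.6),(358.2,199.1),(360.6,270.3),(271.5,272.1)])):
    u=outline(im,c,V,k); print(u.tolist(),fit([(c,V,u)],179,219,5),back(c,u,5)[:,:2].tolist())
E
python3 m2.py
```

```text
Traceback (most recent call last):
  File "m2.py", line 5, in <module>
    u=outline(im,c,V,k); print(u.tolist(),fit([(c,V,u)],179,219,5),back(c,u,5)[:,:2].tolist())
                                                                   ~~~~^^^^^^^
  File "h.py", line 5, in back
    V=c['view'] if V is None else V
      ~^^^^^^^^
KeyError: 'view'
```

```bash
sed -i 's/back(c,u,5)/back(c,u,5,V)/' m2.py; python3 m2.py
```

```text
[[325.7679443359375, 115.47833251953125], [461.144775390625, 109.22107696533203], [464.8316650390625, 214.76524353027344], [328.8260498046875, 220.2845916748047]] (np.float64(540.3786234499853), np.float64(17.21497350400707), np.float64(4.2157788810924375), [[-0.4, 1.6], [4.8, -3.0], [-7.7, -0.8], [2.8, 2.3]]) [[624.0165260640715, 132.33245817400504], [633.2378285785783, -78.65939288395103], [457.73374994011243, -112.13083533799255], [447.4979902613745, 124.85840194696097]]
[[271.23968505859375, 200.73895263671875], [358.411376953125, 198.70492553710938], [360.5799865722656, 269.9505920410156], [271.23785400390625, 271.94989013671875]] (np.float64(538.4847490950225), np.float64(18.243249636553863), np.float64(2.4792196629808503), [[0.1, -0.5], [-0.3, -0.3], [0.2, 0.4], [0.0, 0.3]]) [[621.8685859157924, 131.75052410112735], [631.8985684205995, -88.08179238292712], [454.8160809274137, -94.62296136605877], [445.1312867041981, 123.87572920724733]]
```

```bash
cat >> h.py <<'E'
Z=np.array([538.8,18.2]); PS=np.radians(2.5)
EX=np.array([np.cos(PS),np.sin(PS)]); EY=np.array([-np.sin(PS),np.cos(PS)])
def W(x,y,z): return [*(Z+x*EX+y*EY),z]       # zone frame -> world
def quat(psi): return [np.cos(psi/2),np.sin(psi/2),0,0]
QP=quat(PS-np.pi/2)
def st(m=''):
    s=bot.read_state(); d=s['tcp_pos'][:2]-Z
    print(m,'t%.1f'%s['t'],'zone xy %.1f %.1f z %.1f'%(d@EX,d@EY,s['tcp_pos'][2]),'F',s['contact_force'],'w%.0f'%s['width']); return s
E
python3 - <<'E'
from h import *
bot.move_ptp(W(-2,275+150,150),QP); st()
bot.line_to(W(-2,275+150,25),120); st('down')
bot.line_to(W(-2,275+112,25),80); st('near')
for y in (108,105,102,99,96):
    bot.line_to(W(-2,275+y,25),30); st()
E
```

```text
t4.0 zone xy -1.8 424.9 z 150.3 F [-0.27 -1.02  0.12] w88
down t5.2 zone xy -1.6 425.5 z 25.9 F [-0.67 -0.18  0.62] w88
near t5.8 zone xy -1.7 386.8 z 25.3 F [ 0.08  0.84 -0.84] w87
 t6.1 zone xy -2.1 383.0 z 24.9 F [ 0.67 -0.17 -0.46] w87
 t6.4 zone xy -2.1 379.9 z 25.0 F [ 0.57 -0.26 -0.08] w88
 t6.6 zone xy -1.9 377.0 z 25.1 F [-0.26  0.67  0.15] w87
 t6.9 zone xy -1.8 374.1 z 25.2 F [0.62 1.98 0.28] w88
 t7.1 zone xy -1.9 370.9 z 25.1 F [-0.11  1.09  0.55] w87
```

```bash
python3 - <<'E'
from h import *
for y,x in ((340,-1.7),(300,-1.2),(260,-.8),(220,-.4),(180,0),(140,0),(115,0)):
    bot.line_to(W(x,y,25),50); s=st()
im=bot.camera('top'); save('top1',im); iw=bot.camera('wrist'); save('w2',iw); np.savez('w2.npz',im=iw,p=s['tcp_pos'],q=s['eef_rot'])
cv2.imwrite('pics/comb1.png',np.vstack([cv2.resize(im[180:290,250:380],None,fx=4,fy=4,interpolation=cv2.INTER_CUBIC)])[:,:,::-1])
E
```

```text
t7.9 zone xy -2.1 339.0 z 24.7 F [ 0.98 -0.22  0.27] w88
 t8.8 zone xy -1.2 299.6 z 25.0 F [ 0.11 -0.   -0.08] w88
 t9.8 zone xy -1.0 259.5 z 24.9 F [-0.12 -0.39 -0.26] w87
 t10.8 zone xy -0.9 219.2 z 24.6 F [-0.68 -0.47 -0.  ] w88
 t11.7 zone xy 0.0 179.8 z 25.1 F [-0.43 -0.   -0.01] w88
 t12.7 zone xy 0.0 139.8 z 25.1 F [-0.69 -0.1  -0.22] w87
 t13.3 zone xy -0.2 114.4 z 25.0 F [-0.12 -0.14 -0.1 ] w88
```

View pics/comb1.png

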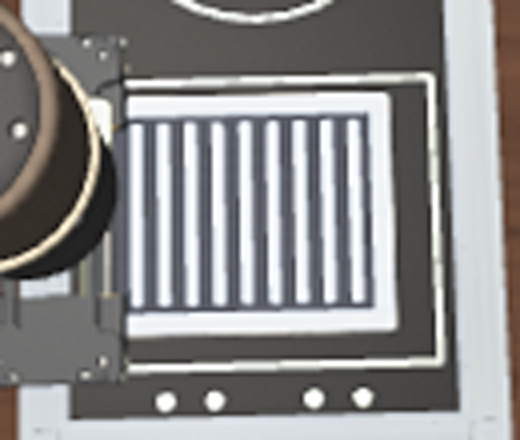

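View pics/w2.png

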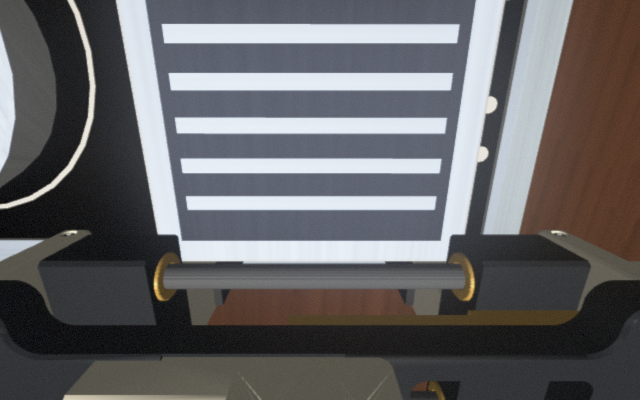

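The roaster is over the rim and square within the outline (lid right corners at crop (388,95)/(396,328), outline (432,76)/(441,360)). I'll back off for a clear look.

```bash
python3 - <<'E'
from h import *
bot.line_to(W(0,165,25),120); bot.line_to(W(0,300,200),250); s=st()
im=bot.camera('top'); save('top2',im)
cv2.imwrite('pics/top2c.png',cv2.resize(im[180:290,255:375],None,fx=5,fy=5,interpolation=cv2.INTER_CUBIC)[:,:,::-1])
E
```

```text
t15.0 zone xy -0.7 298.8 z 198.7 F [-0.79  0.29  0.11] w88
```

View pics/top2c.png

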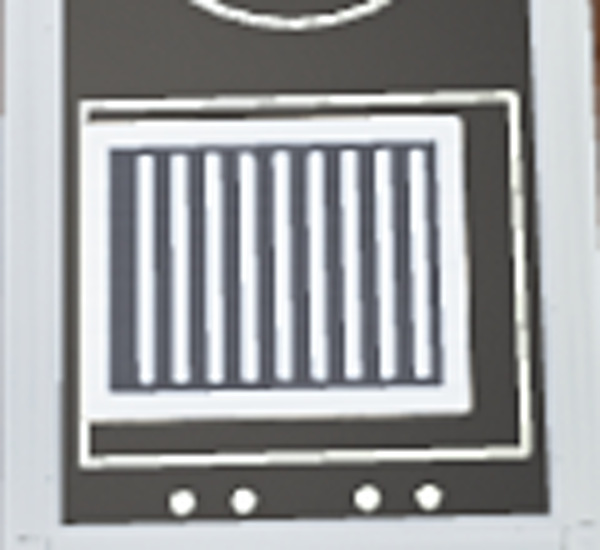

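```bash
cat >> h.py <<'E'
def edges(im,c,V,z,segs,hw=3.0):
    """world xy line for each pixel segment: strongest step location along the normal"""
    g=cv2.cvtColor(im,cv2.COLOR_RGB2GRAY).astype(np.float32); out=[]
    for a,b in segs:
        a,b=np.array(a,float),np.array(b,float); t=(b-a)/np.linalg.norm(b-a); n=np.array([-t[1],t[0]]); k=np.arange(-hw,hw+.01,.1); pts=[]
        for f in np.linspace(.06,.94,50):
            P=(a+f*(b-a)+k[:,None]*n).astype(np.float32)
            v=cv2.remap(g,P[:,0].reshape(1,-1),P[:,1].reshape(1,-1),1)[0]
            h=(v.max()+v.min())/2; i=np.where(np.diff(v>h))[0]
            if len(i): pts.append(P[i[np.argmin(abs(k[i]))]])
        w=back(c,np.array(pts),z,V)[:,:2].astype(np.float32)
        out.append(cv2.fitLine(w,cv2.DIST_HUBER,0,.01,.01).ravel())
    return out
E
cat > m3.py <<'E'
from h import *
import sys
c=bot.get_calibration('top'); V=c['view']
def px(x,y,x0=255,y0=180): return ((x+.5)/5-.5+x0,(y+.5)/5-.5+y0)
T=cv2.imread(sys.argv[1])[:,:,::-1].copy()
T0=cv2.imread('pics/top0.png')[:,:,::-1].copy()
u=outline(T0,c,V,[(271.5,200.6),(358.2,199.1),(360.6,270.3),(271.5,272.1)]); zf=fit([(c,V,u)],178,218,5); print('zone',zf[:3])
q=eval(sys.argv[2]); # TL TR BR BL crop pixels
E=edges(T,c,V,70,[(px(*q[0]),px(*q[1])),(px(*q[1]),px(*q[2])),(px(*q[3]),px(*q[2]))])
zc=np.array(zf[:2]); ps=np.radians(zf[2]); ex=np.array([np.cos(ps),np.sin(ps)]); ey=np.array([-ex[1],ex[0]])
for n,l in zip(('+x','-y','-x'),E):
    d=l[:2]*np.sign(l[:2]@(ex if n=='-y' else ey)); r=l[2:]-zc
    ang=np.degrees(np.arctan2(d[1],d[0]))-(0 if n=='-y' else 90)-zf[2]
    # offset of edge at roaster mid
    print(n,'relyaw %.2f'%ang,'x %.1f y %.1f'%(r@ex,r@ey))
E
python3 m3.py pics/top2.png '[(100,120),(462,115),(470,411),(100,418)]'
```

```text
zone (np.float64(538.4442895151099), np.float64(18.24185576581161), np.float64(2.479381141340178))
+x relyaw 0.05 x 69.2 y -3.0
-y relyaw 0.06 x 17.4 y -77.2
-x relyaw 0.03 x -71.3 y 8.7
```

```bash
python3 - <<'E'
from h import *
bot.line_to(W(0,165,25),200); bot.line_to(W(0,122,25),80); bot.line_to(W(0,115,25),40); bot.line_to(W(1.2,102.5,25),30); bot.pause(.2); st()
bot.line_to(W(1.2,165,25),120); bot.line_to(W(0,300,200),250); s=st()
im=bot.camera('top'); save('top3',im)
cv2.imwrite('pics/top3c.png',cv2.resize(im[180:290,255:375],None,fx=5,fy=5,interpolation=cv2.INTER_CUBIC)[:,:,::-1])
E
python3 m3.py pics/top3.png '[(80,120),(442,115),(450,411),(80,418)]'
```

```text
t18.1 zone xy 1.1 102.4 z 25.0 F [ 0.43  0.61 -0.34] w87
 t19.8 zone xy -0.7 298.8 z 198.7 F [ 0.14 -0.81  0.4 ] w88
zone (np.float64(538.4442895151099), np.float64(18.24185576581161), np.float64(2.479381141340178))
+x relyaw 0.03 x 69.9 y 6.4
-y relyaw 0.01 x 2.8 y -70.9
-x relyaw 0.09 x -70.2 y 23.2
```

View pics/top3c.png

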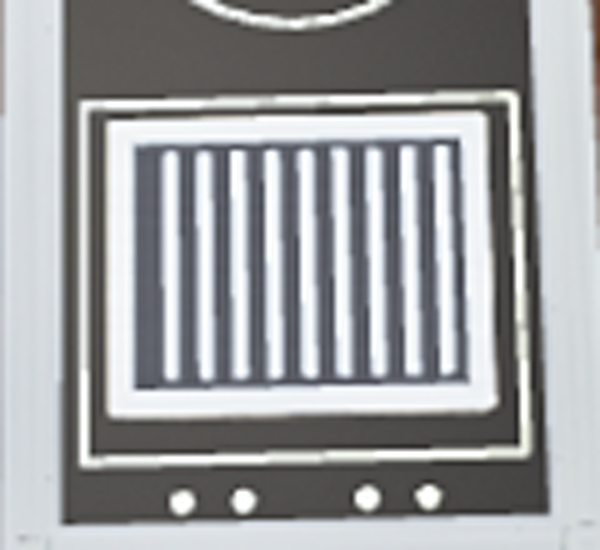

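```bash
sed -i "s/(px(\*q\[3\]),px(\*q\[2\]))\])/(px(*q[3]),px(*q[2])),(px(*q[0]),px(*q[3]))],2.4)/; s/('+x','-y','-x')/('+x','-y','-x','+y')/; s/n=='-y'/n in('-y','+y')/g" m3.py
python3 m3.py pics/top3.png '[(107,120),(486,113),(496,408),(107,417)]'
```

```text
zone (np.float64(538.4442895151099), np.float64(18.24185576581161), np.float64(2.479381141340178))
+x relyaw 0.20 x 70.0 y 11.3
-y relyaw 0.06 x -8.9 y -89.1
-x relyaw -0.01 x -70.2 y -10.9
+y relyaw -0.04 x 4.8 y 91.4
```

Centre within about 1 mm in y and 0.1 mm in x, yaw about 0. One last 1.3 mm nudge, then check the bystanders.

```bash
python3 - <<'E'
from h import *
bot.line_to(W(0,165,25),200); bot.line_to(W(0,108,25),80); bot.line_to(W(0,101.1,25),25); bot.pause(.2); st()
bot.line_to(W(0,165,25),120); bot.line_to(W(0,320,220),250); s=st()
im=bot.camera('top'); save('top4',im)
T0=cv2.imread('pics/top0.png')[:,:,::-1]
d=np.abs(im.astype(int)-T0).max(2)
for n,(a,b,e,f) in dict(pan=(100,190,262,355),pan_handle=(62,105,278,302),casserole=(190,275,398,470),small=(108,158,165,230)).items(): print(n,d[a:b,e:f].max(),(d[a:b,e:f]>40).sum())
E
python3 m3.py pics/top4.png '[(110,120),(489,113),(499,408),(110,417)]'
```

```text
t22.6 zone xy -0.1 101.1 z 25.0 F [-0.52 -0.34 -0.35] w88
 t24.4 zone xy -0.6 318.8 z 218.7 F [ 0.7  -0.42  0.12] w88
pan 3 0
pan_handle 3 0
casserole 3 0
small 4 0
zone (np.float64(538.4442895151099), np.float64(18.24185576581161), np.float64(2.479381141340178))
+x relyaw 0.30 x 70.2 y -13.3
-y relyaw 0.34 x -18.3 y -90.2
-x relyaw 0.03 x -70.2 y -12.3
+y relyaw -0.06 x -6.3 y 89.5
```

Centred to within 0.5 mm, with yaw about 0.2°, and the bystanders unchanged. Handing in.

```bash
python3 -c "
from plant import bot
print(bot.close_job())"
```

```text
the job is handed in; nothing more can be done
None
```

The roaster now stands inside the cooking-zone outline, centred and square to it, and I handed the job in. I pushed it over the rim with both open fingers flat against its end face, without lifting it, then gave it two short corrective pushes.

**Last check (top camera):** the centre is about 0.4 mm off in y and within 0.1 mm in x. Yaw relative to the outline reads between -0.06° and 0.34° depending on the edge measured. The calibration is only good to about 2 mm, but the zone and the roaster were measured with the same camera, so most of that error cancels.

**Bystanders:** the frying pan, casserole and small roaster look the same as in the first picture, with no significant pixel change.

**Forces and time:** the wrist force read under about 2 N at each stop, but I did not log it during the moves. The clock was at about 24 s of the allowed 43 s, and the arm had retreated clear.

**Disagreements:**
- The wrist camera's fit of the zone outline had residuals of several pixels, so I did not use it and relied on the top camera.
- The finger position assuming 9.5 mm half-width put the roaster about 1.2–1.8 mm further toward +y than the camera did, within calibration tolerance.

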